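Centre an upturned tumbler on the glass rinser and rinse-press it

TASK

The upturned tumbler on the glass rinser stands off-centre and partly over the edge of the rinser's star. Without gripping or lifting it, nudge it low on its side with light taps of the fingertips until it sits in the middle, with the star's edge showing evenly all round it; then press gently on its upturned bottom until the star is fully down, keep it down for a full second, and let it spring back up. Leave the tumbler standing centred on the star, and disturb nothing else.

Things in the scene. Friction and masses are not known exactly. Their poses are not given: they have to be found in the camera images.
- tumbler: clear tumbler upside down on the rinser's star: 84 mm tall, 0.14 to 0.26 kg, 64 mm wide at the rim (below), 60 mm at its flat closed bottom (above). Origin: centre of that bottom, now the top; its z axis points down. Slides with 1 to 3 N; falls if its axis is over about 20 mm from the star's; tips if pushed high or fast: push within 35 mm of the rim. It breaks at 30 N of finger force
- tumbler_rim (a point): centre of the tumbler's open rim, 84 mm below tumbler while it stands upside down
- star_top (a point): centre of the flat top face of the rinser's round black star, on which the rim stands. The star is 80 mm in diameter and 4 mm thick (10 spokes, hub and outer ring, all level, no raised edge); its top is 45 mm above the work surface at rest. z axis up
- rinser_star (a joint): how far the star is pressed down, in m: 0 at rest, 0.008 at its stop. A spring carries it: with the tumbler on it, a finger moves it from about 1 to 2 N and needs about 6 to 7 N for the stop; it rises again by itself
- rinser: fixed glass rinser that stands on the drip tray: round steel base 104 mm in diameter, up to 14 mm high, with the star above it and a small brass inlet elbow reaching 64 mm from the axis. Origin: centre of its underside, 19 mm above the work surface
- drip_tray: fixed steel drip tray, 133 mm (its x) by 263 mm (its y), 24 mm high at its rim, its slotted grille 19 mm above the work surface; origin: centre of its underside. The rinser stands on the grille, 60 mm along its -y from the middle
- drained_goblet: small stemmed goblet, 53 mm wide, 114 mm tall, standing upside down (foot up) on the drip tray's grille beside the rinser, about 140 mm from the star's axis. Origin: centre of its foot, now the top, 133 mm above the work surface. A loose bystander
- wine_glass: wine glass, 62 mm wide, 165 mm tall, upright on the work surface to the left of the drip tray; origin: centre of its underside. A loose bystander
- jigger: steel double-cone bar measure, 43 mm in diameter, 76 mm tall, upright on the work surface at the left; origin: centre of its underside. A loose bystander
Not all that is in view belongs to the job. Leave any green look-alike of the tumbler alone.

How it is judged:
On the way, in this order (a step that is already met when the one before it is completed fails the run):
1. the tumbler stands centred on the star (axis within 5 mm of the star's axis), upright, the star up (horizontal distance between tumbler_rim and star_top below 0.005 m and angle between tumbler's own z axis and vertical above 3.09 rad and value of joint rinser_star below 0.002 m and linear speed of tumbler below 0.02 m/s), for 0.2 s.
2. the star is pressed fully down (6.5 mm or more of its 8 mm) through the centred tumbler for 0.8 s (value of joint rinser_star above 0.0065 m and horizontal distance between tumbler_rim and star_top below 0.005 m and contact force between the fingers and tumbler above 1 N), for 0.8 s.
At the end, for the whole second after the job is handed in: The star is up again (pressed less than 1.5 mm); the tumbler stands upside down on it at rest, upright within 3 degrees, rim on the star, its axis within 5 mm of the star's axis (value of joint rinser_star below 0.0015 m and horizontal distance between tumbler_rim and star_top below 0.005 m and angle between tumbler's own z axis and vertical above 3.09 rad and z of tumbler_rim in the frame of star_top between -0.003 and 0.003 m and linear speed of tumbler below 0.01 m/s); the robot touches nothing.
It fails at once if the tumbler leans more than 14 degrees, falls, or is lifted more than 8 mm off the star (angle between tumbler's own z axis and vertical below 2.9 rad or z of tumbler_rim in the frame of star_top above 0.008 m).
It fails at once if the tumbler is gripped, or pushed with more than 30 N (contact force between any of the fingers, the arm and tumbler above 30 N).
It fails at once if the tumbler is knocked along faster than 0.25 m/s (linear speed of tumbler above 0.25 m/s).
It fails at once if the star is pressed down more than 4 mm while the tumbler stands more than 7 mm off-centre (value of joint rinser_star above 0.004 m and horizontal distance between tumbler_rim and star_top above 0.007 m).
It fails at once if the goblet, the wine glass or the jigger is moved by more than 20 mm (distance of any of drained_goblet, wine_glass, jigger from where it was at the start of the episode above 0.02 m).
It also fails if it takes over 54 s, if anything falls off the work surface, if the arm or the gripper's body presses on something with over 40 N, if the wrist force passes 120 N, or if a joint passes its speed limit or range.

ROBOT

A 6-joint arm with a two-finger parallel gripper is mounted at the origin on a cart in front of the work surface, level with it; the furniture and walls round the work are solid. World frame = base frame: x ahead of the robot, y to its left, z up, the work surface at z = 0. Lengths are in m, angles in rad, forces in N, time in s.
With the tool pointing down it reaches from about 0.35 to 0.775 m from the base axis. Payload 7.3 kg.
Tool frame: the origin (TCP) lies at the centre of the arm's flange, where the gripper is bolted on; the fingertips stand 178 mm ahead of it and the grasp point (between the pads) lies 159 mm ahead of it (tip_extent is the distance from the TCP to the fingertips, in m); z points along the fingers, y is the line along which they close (so a half turn about z gives the same grasp; the last joint's range is limited). The gripper opens to 92 mm and grips with 3 to 60 N. Pads are 19 mm wide; open, the fingers measure 130 mm over their backs; the gripper's body (75 mm by 190 mm) begins 47 mm behind the grasp point.
Start: joints at [1.06, 0.342, 1.524, -0, 1.275, -0.146], TCP at [0.187, 0.49, 0.405] pointing down, gripper open.
Joint ranges: [-2.53, 2.53], [-0.77, 2.02], [0.04, 2.7], [-1, 4.14], [0.28, 2.66], [-3.11, 3.11]. Speed limits (rad/s): [2.57, 2.57, 3.14, 3.14, 3.14, 3.14].

INTERFACE

Orientations are given as [roll, pitch, yaw] about the fixed x, y, z axes, in that order (R = Rz(yaw) Ry(pitch) Rx(roll)).
In Python, from cell import * gives the robot as it stands.
- The arm moves only by the tool arm_command, never from a script. Its arguments are lists of equal length, an entry for each row: "xyz": the shift along the world's x, y, z in mm, a list of three; "spin": the turn about the world's z in degrees. In form: {"xyz": [[tx, ty, tz], ...], "spin": [spin, ...]}. A call has 1 to 20 rows; each row shifts and turns the commanded pose from where the row before left it; what a row does not reach is not made up. A row lasts 1/10 s, in which the tool goes at most 50 mm and 8.59 degrees, less where a joint would pass 70% of its speed; a pose out of reach is approached as far as the arm can. A call with a gripper value outside its range is refused whole. "jaw" is the opening, from -1 (shut) to 1 (fully open), set as the call begins (left out, the last holds). The fingers move at their own pace and stop on an object; "squeeze" is the grip in N (left out, the last holds). Time passes only in rows, so rows that do not move let the fingers close. It gives the time, the measured TCP pose, the force, the opening and the grip force at its end, in the units of the state.
- observe(): the state, without advancing time (a new reading comes with each control period).
- read_camera(name): name is "side" or "top" or "wrist"; returns a dict with "img" (400x640x3 uint8, red, green, blue), "depth" (400x640 float32, m along the optical axis (not along the pixel's ray), 0 where there is no reading), "fx", "fy", "cx", "cy" (pixels), "world_from_camera" (4x4, takes a point from camera to world coordinates). Camera axes: x right, y up, looking along -z (the intrinsics and any distortion apply to the point x, -y, -z); pixel columns grow to the right and rows downward; lengths in m; the calibration is good to about 2 mm. A picture is of the moment at which its call begins.
- hand_in(): hands the job in; it is judged then, once.
The state is a dict: "time": time; "qpos": joint angles; "qvel": joint speeds; "joint_efforts": joint torques, N m; "tool_pos": TCP position; "tool_rot": TCP orientation; "contact_force": force on the tool from outside, world axes, zero at the start; "torque": the same for the moment, N m; "opening": finger opening in m; "grip_force": force on a finger pad.
Only numpy, scipy, OpenCV 4.12 (cv2) and the standard library are available. Lean on these libraries where they do the work, as an engineer would, in place of code of your own. Each camera call takes 0.05 s, during which the arm holds its last target. There are 200 camera calls.

## Working session

There is one attempt and no reset: what is moved stays moved. The work goes in short steps, Python scripts to look and compute and a tool call to move; the robot and the scene stay as the last step left them, time stands still between calls to the robot, and variables do not carry over. Pictures are saved under pics/ and viewed, at most 10 in all, crops included, and the job is handed in when it is done.

Besides the shell and the picture viewer there is one more tool, called after "Emit:" as name([rows], argument=value, ...), one row to a line, values as JSON. arm_command: Moves the arm, as the interface text tells. Its arguments: {"type":"object","properties":{"xyz":{"type":"array","items":{"type":"array","items":{"type":"number"}}},"spin":{"type":"array","items":{"type":"number"}},"jaw":{"type":"number"},"squeeze":{"type":"number"}},"required":["xyz","spin"]}

```bash
mkdir -p pics
python3 - <<'E'
from cell import *
import cv2,numpy as np,pickle
d={}
for n in("top","side","wrist"):
    c=read_camera(n);d[n]=c
    cv2.imwrite(f"pics/{n}0.png",c["img"][:,:,::-1])
    print(n,c["fx"],c["fy"],c["cx"],c["cy"],[k for k in c]);print(np.round(c["world_from_camera"],3))
pickle.dump(d,open("d0.pkl","wb"))
s=observe();print(s)
E
```

```text
top 418.4678866718566 418.4678866718566 324.87623701233247 201.6596506863385 ['img', 'depth', 'fx', 'fy', 'cx', 'cy', 'world_from_camera']
[[ 0.006  0.985 -0.174  0.312]
 [-1.     0.009  0.011  0.091]
 [ 0.012  0.174  0.985  1.102]
 [ 0.     0.     0.     1.   ]]
side 425.67065882120943 425.67065882120943 321.383145692054 198.69668201714975 ['img', 'depth', 'fx', 'fy', 'cx', 'cy', 'world_from_camera']
[[-1.     0.007 -0.017  0.492]
 [-0.014 -0.87   0.492  0.566]
 [-0.011  0.493  0.87   0.975]
 [ 0.     0.     0.     1.   ]]
wrist 308.07229294515605 308.07229294515605 324.01568304432755 204.25987111122035 ['img', 'depth', 'fx', 'fy', 'cx', 'cy', 'world_from_camera']
[[ 0.358 -0.893 -0.274  0.112]
 [ 0.934  0.341  0.106  0.518]
 [-0.001 -0.294  0.956  0.384]
 [ 0.     0.     0.     1.   ]]
{'time': 0.15, 'qpos': array([ 1.06000413e+00,  3.42554824e-01,  1.52475439e+00, -3.81534042e-06,
        1.27538760e+00, -1.46022348e-01]), 'qvel': array([-0.00010773, -0.0009661 , -0.00168287,  0.0004634 , -0.00118557,
        0.00069581]), 'joint_efforts': array([ 1.48712817e-03, -4.31467044e+01, -2.44353729e+01,  7.16656772e-02,
        5.36878291e-02, -9.16541603e-05]), 'tool_pos': array([0.18723306, 0.49038476, 0.40422366]), 'tool_rot': array([-3.14049971e+00, -1.57049676e-04,  2.77682383e+00]), 'contact_force': array([-0.98250345,  0.31137447,  0.14477476]), 'torque': array([-0.00818804, -0.02213089,  0.04334839]), 'grip_force': 0.0, 'opening': 0.09172315136326042}
```

View pics/top0.png

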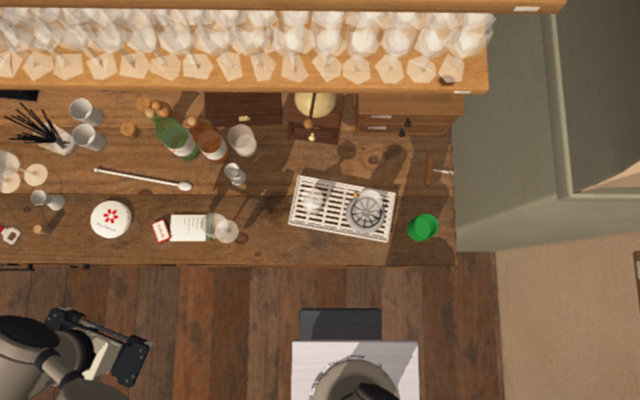

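View pics/side0.png

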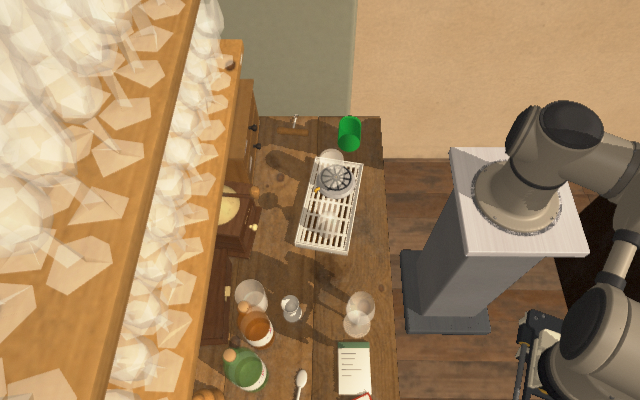

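The clear tumbler is on the black star, at about (368,205) in top and (333,172) in side. The green cup at (422,228) in top and (349,133) in side is the look-alike, so I'll leave it alone. The goblet is at (318,195) and the wine glass at (222,229). Next I'll enlarge both views.

Run:
```python
import cv2,numpy as np,pickle
d=pickle.load(open("d0.pkl","rb"))
a=d["top"]["img"][160:260,280:410,::-1];b=d["side"]["img"][110:210,270:400,::-1]
o=np.vstack([cv2.resize(x,(780,600),interpolation=cv2.INTER_CUBIC) for x in(a,b)])
o=cv2.resize(np.hstack([o[:600],o[600:]]),(800,308)) if 0 else np.hstack([cv2.resize(x[:,15:115],(400,400),interpolation=cv2.INTER_CUBIC) for x in (a,b)])
cv2.imwrite("pics/crop0.png",o)
# depths
for n,(u,v) in {"top":(366,212),"side":(337,180)}.items():
    c=d[n];
    def P(u,v):
        z=c["depth"][v,u];p=np.array([(u-c["cx"])/c["fx"]*z,-(v-c["cy"])/c["fy"]*z,-z,1]);return (c["world_from_camera"]@p)[:3].round(3)
    for du in(-20,-10,0,10,20): print(n,[P(u+du,v+dv).tolist() for dv in(-10,0,10)])
```

```text
top [[0.504, 0.023, 0.021], [0.476, 0.023, 0.026], [0.451, 0.023, 0.019]]
top [[0.488, 0.004, 0.11], [0.471, 0.001, 0.065], [0.448, -0.001, 0.045]]
top [[0.485, -0.017, 0.13], [0.462, -0.018, 0.125], [0.45, -0.028, 0.03]]
top [[0.485, -0.042, 0.127], [0.462, -0.041, 0.127], [0.448, -0.052, 0.047]]
top [[0.505, -0.082, 0.019], [0.481, -0.085, 0.003], [0.452, -0.082, 0.019]]
side [[0.524, -0.073, 0.004], [0.523, -0.025, 0.029], [0.522, 0.004, 0.027]]
side [[0.496, 0.002, 0.119], [0.496, 0.004, 0.076], [0.496, 0.008, 0.035]]
side [[0.472, -0.002, 0.113], [0.471, 0.0, 0.071], [0.471, 0.012, 0.041]]
side [[0.445, -0.047, 0.045], [0.444, -0.026, 0.029], [0.445, 0.007, 0.033]]
side [[0.415, -0.075, 0.003], [0.417, -0.033, 0.018], [0.418, 0.0, 0.023]]
```

View pics/crop0.png

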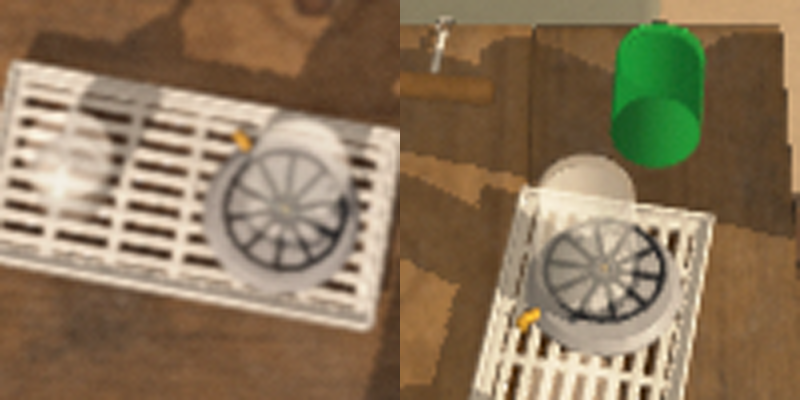

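```bash
cat > h.py <<'E'
import cv2,numpy as np
from scipy.optimize import least_squares
def cloud(c):
    v,u=np.mgrid[:400,:640];z=c["depth"]
    p=np.stack([(u-c["cx"])/c["fx"]*z,-(v-c["cy"])/c["fy"]*z,-z,np.ones_like(z)],-1)
    return (p@c["world_from_camera"].T)[...,:3]
def onplane(c,uv,h):
    uv=np.atleast_2d(uv).astype(float)
    r=np.stack([(uv[:,0]-c["cx"])/c["fx"],-(uv[:,1]-c["cy"])/c["fy"],-np.ones(len(uv))],-1)@c["world_from_camera"][:3,:3].T
    o=c["world_from_camera"][:3,3];return o+r*((h-o[2])/r[:,2])[:,None]
def circ(p,R):
    f=lambda q:np.hypot(*(p-q[:2]).T)-R
    s=least_squares(f,p.mean(0),loss="soft_l1",f_scale=.0015);return s.x,np.abs(s.fun).mean()
E
python3 - <<'E'
from h import *
import pickle
d=pickle.load(open("d0.pkl","rb"))
for n in("top","side"):
    c=d[n];P=cloud(c);x,y,z=P[...,0],P[...,1],P[...,2]
    roi=(abs(x-.47)<.08)&(abs(y+.02)<.09)&(c["depth"]>0)
    m=roi&(z>.121)&(z<.137);q=P[m]
    print(n,"toppts",m.sum(),q.mean(0).round(4),q.min(0).round(3),q.max(0).round(3))
    hull=cv2.convexHull(q[:,:2].astype(np.float32))[:,0];print(" top circ",cv2.minEnclosingCircle(hull), circ(hull,.030))
    v=np.argwhere(roi&(z>.121)&(z<.137))
    # ray to plane .129
    w=onplane(c,v[:,::-1],.129);print(" ray centre",((w.min(0)+w.max(0))/2).round(4),(w.max(0)-w.min(0)).round(4))
    g=c["img"].max(2);dk=roi&(g<75);print(" dark",dk.sum())
    w=onplane(c,np.argwhere(dk)[:,::-1],.045)[:,:2];h=cv2.convexHull(w.astype(np.float32))[:,0];
    r=np.hypot(*(w-np.median(w,0)).T);print(" star",cv2.minEnclosingCircle(w[r<.05].astype(np.float32)),circ(h,.040))
    # goblet, wineglass tall points
    for nm,(gx,gy,r,z0,z1) in dict(gob=(.49,.115,.07,.06,.15),wine=(.4,.33,.08,.05,.2)).items():
        k=(np.hypot(x-gx,y-gy)<r)&(z>z0)&(z<z1)
        if k.sum(): print(nm,k.sum(),P[k].mean(0).round(3),P[k].min(0).round(3),P[k].max(0).round(3))
P=cloud(d["top"]);print(P[50,300],P[88,300],P[70,360],P[190,363],P[228,422])
E
```

```text
top toppts 506 [ 0.4868 -0.0251  0.1281] [ 0.457 -0.054  0.122] [0.517 0.004 0.133]
 top circ ((0.4871395528316498, -0.025464031845331192), 0.030165405943989754) (array([ 0.48714744, -0.02557152]), np.float64(0.000249355424103877))
 ray centre [ 0.4864 -0.0248  0.129 ] [0.0601 0.0571 0.    ]
 dark 54
 star ((0.464788019657135, -0.05526435375213623), 0.04359203949570656) (array([ 0.48345676, -0.03686101]), np.float64(0.03078323384015314))
gob 463 [0.49  0.112 0.123] [0.467 0.087 0.06 ] [0.52  0.139 0.138]
wine 567 [0.429 0.341 0.12 ] [0.399 0.308 0.075] [0.455 0.367 0.168]
side toppts 433 [ 0.4873 -0.0238  0.1279] [ 0.458 -0.057  0.121] [0.516 0.005 0.133]
 top circ ((0.4886675775051117, -0.02569684199988842), 0.031094081699848175) (array([ 0.48745466, -0.02573737]), np.float64(0.0006094720278030602))
 ray centre [ 0.487  -0.0233  0.129 ] [0.0581 0.0644 0.    ]
 dark 107
 star ((0.45536065101623535, 0.003535634372383356), 0.04621608555316925) (array([0.48159994, 0.02900506]), np.float64(0.03358644114390141))
gob 639 [0.493 0.117 0.111] [0.468 0.086 0.06 ] [0.518 0.137 0.137]
wine 784 [0.427 0.334 0.121] [0.4   0.308 0.076] [0.456 0.367 0.167]
[0.71585523 0.1297293  0.40172376] [0.69978814 0.13509613 0.27948966] [0.7354637  0.01007499 0.292023  ] [ 0.53640106 -0.02211292  0.01994839] [ 0.42931821 -0.15925888  0.08439801]
```

Run:
```python
from h import *
import pickle
d=pickle.load(open("d0.pkl","rb"))
print(onplane(d["top"],(366.5,212.5),.045),onplane(d["side"],(336,177),.045))
```

```text
[[ 0.47255484 -0.02791153  0.045     ]] [[ 0.47331243 -0.02499889  0.045     ]]
```

Emit:
arm_command([
  [0,0,0],
  [25,-45,0],
  [25,-45,0],
  [25,-45,0],
  [25,-45,0],
  [25,-45,0],
  [25,-45,0],
  [25,-45,0],
  [25,-45,0],
  [25,-45,0],
  [0,0,0],
  [0,0,0],
], spin=[0,0,0,0,0,0,0,0,0,0,0,0], jaw=-1)

```text
time: 1.35
tool_pos: [0.406, 0.0962, 0.4045]
tool_rot: [3.141, -0.001, 2.773]
contact_force: [-0.5, 0.2, 0.5]
opening: 0.0022
grip_force: 0.0
```

Run:
```python
from h import *
from cell import *
import pickle
c=read_camera("wrist");pickle.dump(c,open("w1.pkl","wb"))
cv2.imwrite("pics/w1.png",c["img"][:,:,::-1]);print(c["world_from_camera"].round(3))
```

```text
[[ 0.361 -0.892 -0.274  0.331]
 [ 0.933  0.345  0.106  0.124]
 [ 0.    -0.294  0.956  0.384]
 [ 0.     0.     0.     1.   ]]
```

View pics/w1.png

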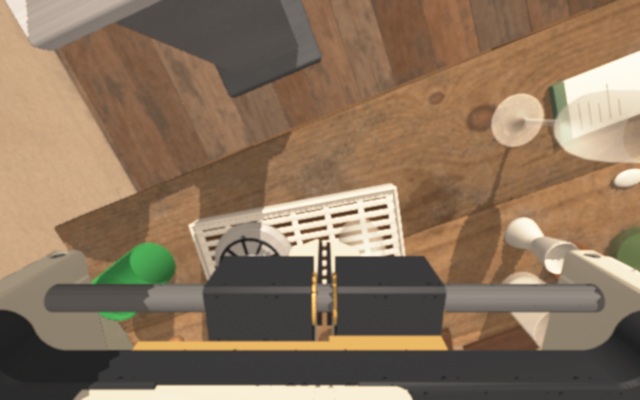

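The gripper hides the tumbler in this view: the star is at about (250,240), partly covered, and the green cup is at (150,265). I'll move the tool past the star, to where the push will start. The camera will then be above the star.

Emit:
arm_command([
  [30,-25,0],
  [30,-25,0],
  [30,-25,0],
  [30,-25,0],
  [30,-25,0],
  [0,0,0],
  [0,0,0],
], spin=[4.2,4.2,4.2,4.2,4.3,0,0])

```text
time: 2.1
tool_pos: [0.5558, -0.0262, 0.4041]
tool_rot: [3.141, -0.002, -3.137]
contact_force: [-1.0, 0.7, -0.2]
opening: 0.0005
grip_force: 0.0
```

Run:
```python
from h import *
from cell import *
import pickle
c=read_camera("wrist");pickle.dump(c,open("w2.pkl","wb"))
cv2.imwrite("pics/w2.png",c["img"][:,:,::-1]);print(c["world_from_camera"].round(3));s=observe();print(s["tool_pos"],s["tool_rot"])
```

```text
[[-0.004 -0.956 -0.293  0.476]
 [ 1.    -0.003 -0.002 -0.027]
 [ 0.001 -0.293  0.956  0.384]
 [ 0.     0.     0.     1.   ]]
[ 0.55530394 -0.0259538   0.40438467] [ 3.14077739e+00 -1.40929323e-03 -3.13655215e+00]
```

View pics/w2.png

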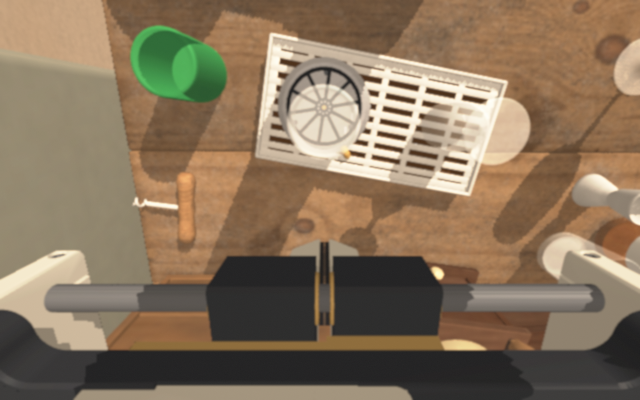

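The view is clear now. The star's hub is at about (323,107), with the dark star edge showing only at the top, which is world -x. The inlet is at (346,154), the goblet at about (480,130), and the green cup at (180,65).

```bash
cat >> h.py <<'E'
def meas(c):
    P=cloud(c);x,y,z=P[...,0],P[...,1],P[...,2]
    roi=(np.hypot(x-.478,y+.026)<.07)&(c["depth"]>0)
    m=roi&(z>.119)&(z<.139);q=P[m]
    hull=cv2.convexHull(q[:,:2].astype(np.float32))[:,0]
    print("tumbler n",m.sum(),"z",np.median(q[:,2]).round(4),"c R30",circ(hull,.030),"enc",cv2.minEnclosingCircle(hull))
    w=onplane(c,np.argwhere(m)[:,::-1],.129);print(" ray",((w.min(0)+w.max(0))/2).round(4),np.ptp(w,0).round(4))
E
python3 - <<'E'
from h import *
import pickle
c=pickle.load(open("w2.pkl","rb"));meas(c)
g=c["img"].max(2).astype(int)
print("hub",onplane(c,(323,107),.045))
P=onplane(c,np.argwhere(np.ones((400,640)))[:,::-1],.045).reshape(400,640,3)
roi=np.hypot(P[...,0]-.473,P[...,1]+.0265)<.06
for t in(50,65,80):
    w=P[roi&(g<t)][:,:2];r=np.hypot(*(w-[.473,-.0265]).T)
    # outer dark arc: per angle farthest dark pixel
    a=np.arctan2(*(w-[.473,-.0265]).T[::-1]);b=((a+np.pi)/(2*np.pi)*48).astype(int)
    e=np.array([w[b==k][r[b==k].argmax()] for k in range(48) if (r[b==k]>.030).any()])
    print(t,len(w),len(e),circ(e,.040), (a[r>.03].min(),a[r>.03].max()))
    print(np.hypot(*(e-circ(e,.04)[0]).T).round(4))
v=cv2.resize(c["img"][45:170,265:385,::-1],(600,600),interpolation=cv2.INTER_CUBIC);cv2.imwrite("pics/w2c.png",v)
E
```

```text
tumbler n 4405 z 0.1279 c R30 (array([ 0.48600679, -0.02759715]), np.float64(0.0002755775033367898)) enc ((0.48597994446754456, -0.02771083079278469), 0.03013257496058941)
 ray [ 0.486  -0.0276  0.129 ] [0.0589 0.0587 0.    ]
hub [[ 0.47274897 -0.02827904  0.045     ]]
50 163 24 (array([ 0.47527276, -0.02774371]), np.float64(0.0007405123909516262)) (np.float64(-3.118661545780666), np.float64(3.13782128557753))
[0.0404 0.0406 0.0404 0.0401 0.0401 0.0399 0.0397 0.0396 0.0392 0.0386
 0.0387 0.0377 0.0377 0.0382 0.039  0.0392 0.0393 0.0398 0.0397 0.0402
 0.0402 0.0406 0.0408 0.0406]
65 292 24 (array([ 0.47482225, -0.02777829]), np.float64(0.0005468682986481084)) (np.float64(-3.118661545780666), np.float64(3.13782128557753))
[0.0399 0.0405 0.0405 0.0402 0.04   0.0402 0.04   0.0396 0.0394 0.0391
 0.0388 0.0386 0.0376 0.0386 0.0392 0.0394 0.0396 0.0401 0.0401 0.0402
 0.0402 0.0403 0.0405 0.0402]
80 526 34 (array([ 0.47407809, -0.02801884]), np.float64(0.00822883496639231)) (np.float64(-3.1191219323531696), np.float64(3.138024076973193))
[0.0401 0.0399 0.0401 0.0398 0.0546 0.0596 0.0394 0.0553 0.0392 0.0511
 0.0389 0.0384 0.0511 0.0513 0.0566 0.051  0.058  0.0551 0.0578 0.0533
 0.0518 0.0376 0.0522 0.0565 0.0567 0.0617 0.058  0.0398 0.0397 0.0401
 0.04   0.0401 0.0403 0.0401]
```

View pics/w2c.png

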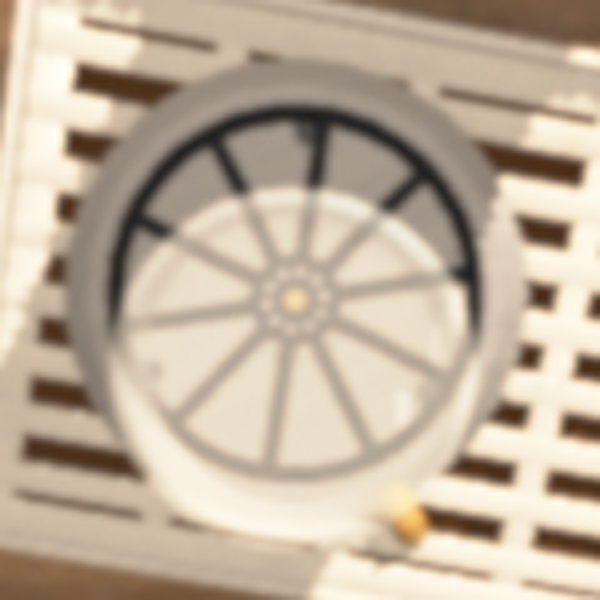

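Star centre is about (0.473, -0.028) from the hub and ring arc, and the ring radius fits 40 mm. The tumbler is at (0.486, -0.0276) with its top at 0.128. So it needs a push of about 13 mm along -x. I'll lower the closed fingertips to z≈0.070 on its +x side, which keeps the gripper body above the tumbler's top.

Emit:
arm_command([
  [0,-1.5,-40],
  [0,0,-40],
  [0,0,-40],
  [0,0,-25],
  [0,0,-11],
  [0,0,0],
  [0,0,0],
  [-4,0,0],
  [-4,0,0],
  [-4,0,0],
  [-3,0,0],
  [-2,0,0],
  [-2,0,0],
  [0,0,0],
  [0,0,0],
], spin=[-0.3,0,0,0,0,0,0,0,0,0,0,0,0,0,0])

```text
time: 3.65
tool_pos: [0.5369, -0.0294, 0.2487]
tool_rot: [3.142, 0.0, 3.14]
contact_force: [0.0, 0.2, -0.0]
opening: 0.0007
grip_force: 0.0
```

Run:
```python
from h import *
from cell import *
import pickle
s=observe();print(s["tool_pos"],s["contact_force"])
c=read_camera("wrist");pickle.dump(c,open("w3.pkl","wb"));meas(c)
cv2.imwrite("pics/w3.png",c["img"][:,:,::-1])
```

```text
[ 0.53686705 -0.02944647  0.24872111] [ 0.02678759  0.19441097 -0.03530242]
tumbler n 21758 z 0.1278 c R30 (array([ 0.48618616, -0.02791032]), np.float64(0.0012539138983011415)) enc ((0.4995672404766083, -0.028289128094911575), 0.04380575194954872)
 ray [ 0.4998 -0.0278  0.129 ] [0.0874 0.0582 0.    ]
```

View pics/w3.png

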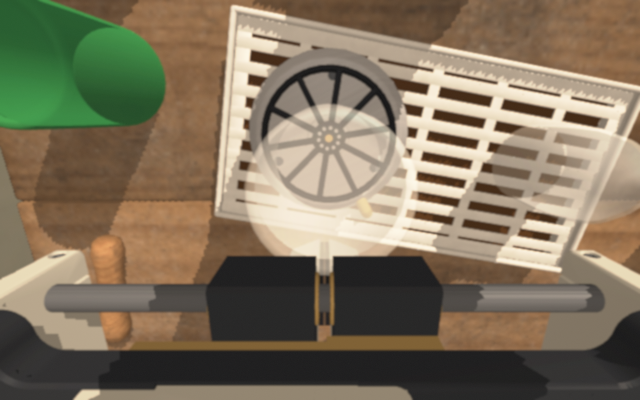

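The tumbler hasn't been touched yet. Its bottom circle is centred at about (333,180), and the star hub at (328,139) is visible through it. Now the slow push.

Emit:
arm_command([
  [-2,1.5,0],
  [-2,0,0],
  [-2,0,0],
  [-1.5,0,0],
  [-1.5,0,0],
  [-1.5,0,0],
  [-1.5,0,0],
  [-1.5,0,0],
  [-1.5,0,0],
  [-1.5,0,0],
  [0,0,0],
  [0,0,0],
], spin=[0,0,0,0,0,0,0,0,0,0,0,0])

```text
time: 4.9
tool_pos: [0.5202, -0.0279, 0.2488]
tool_rot: [3.141, -0.0, 3.14]
contact_force: [1.4, -0.1, 0.9]
opening: 0.0004
grip_force: 0.6
```

```bash
cat >> h.py <<'E'
def meas2(c):
    P=cloud(c);x,y,z=P[...,0],P[...,1],P[...,2]
    m=(np.hypot(x-.478,y+.028)<.045)&(x<.5)&(z>.119)&(z<.139)
    q=P[m][:,:2];h=cv2.convexHull(q.astype(np.float32))[:,0];h=h[h[:,0]<.49]
    t=circ(h,.030)
    # hub: rays of bright-tan centre are weak; use dark ring outer edge on z=.045
    print("tumbler",t,"z",np.median(P[m][:,2]))
    return t[0]
E
python3 - <<'E'
from h import *
from cell import *
import pickle
c0=pickle.load(open("w3.pkl","rb"));meas2(c0);print(onplane(c0,(328.5,138.5),.045))
s=observe();print(s["tool_pos"],s["contact_force"])
c=read_camera("wrist");pickle.dump(c,open("w4.pkl","wb"));meas2(c)
cv2.imwrite("pics/w4.png",c["img"][:,:,::-1])
E
```

```text
tumbler (array([ 0.48603925, -0.02791257]), np.float64(0.00019182455640610026)) z 0.127825047319007
[[ 0.47312214 -0.0275855   0.045     ]]
[ 0.52024904 -0.02792378  0.2487521 ] [ 1.38881349 -0.11142496  0.87549996]
tumbler (array([ 0.47749764, -0.02795317]), np.float64(0.00012371287821887753)) z 0.12778573768408102
```

View pics/w4.png

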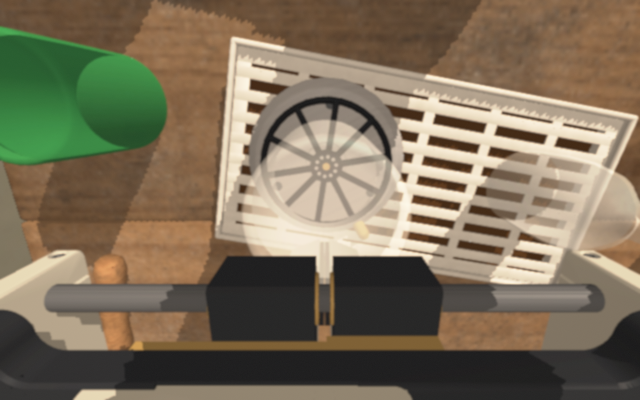

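The tumbler slid to x=0.4775 with about 1.4 N of force, and the hub is at (326,167). It needs another 4.4 mm, then I'll back off, rise and check.

Emit:
arm_command([
  [-1.5,0,0],
  [-1.5,0,0],
  [-1.3,0,0],
  [0,0,0],
  [0,0,0],
  [2,0,0],
  [5,0,0],
  [10,0,0],
  [15,0,0],
  [3,0,40],
  [0,0,40],
  [0,0,40],
  [0,0,32],
  [0,0,0],
  [0,0,0],
], spin=[0,0,0,0,0,0,0,0,0,0,0,0,0,0,0])

```text
time: 6.45
tool_pos: [0.5513, -0.0279, 0.401]
tool_rot: [-3.141, 0.001, 3.14]
contact_force: [-0.5, -0.4, -0.7]
opening: 0.0004
grip_force: 0.0
```

Run:
```python
from h import *
from cell import *
import pickle
c0=pickle.load(open("w4.pkl","rb"));print(onplane(c0,(326,166.5),.045))
c=read_camera("wrist");pickle.dump(c,open("w5.pkl","wb"));meas2(c);meas(c)
u,v=[],[]
P=onplane(c,np.argwhere(np.ones((400,640)))[:,::-1],.045).reshape(400,640,3)
g=c["img"].max(2)
w=P[(np.hypot(P[...,0]-.473,P[...,1]+.0275)<.046)&(g<80)][:,:2]
r=np.hypot(*(w-[.473,-.0277]).T);a=np.arctan2(*(w-[.473,-.0277]).T[::-1]);b=((a+np.pi)/(2*np.pi)*48).astype(int)
e=np.array([w[b==k][r[b==k].argmax()] for k in range(48) if (r[b==k]>.030).any()]);print("ring",len(e),circ(e,.04))
uu=cv2.resize(c["img"][45:170,265:385,::-1],(600,600),interpolation=cv2.INTER_CUBIC);cv2.imwrite("pics/w5c.png",uu)
```

```text
[[ 0.47297018 -0.02753206  0.045     ]]
tumbler (array([ 0.47403913, -0.02785933]), np.float64(0.00028695847933056653)) z 0.127912052154509
tumbler n 4650 z 0.1279 c R30 (array([ 0.47369925, -0.02786005]), np.float64(0.0003934952783861014)) enc ((0.4737306833267212, -0.027832811698317528), 0.02988426946103573)
 ray [ 0.4738 -0.0279  0.129 ] [0.0585 0.0582 0.    ]h.py:13: RuntimeWarning: Mean of empty slice.
  s=least_squares(f,p.mean(0),loss="soft_l1",f_scale=.0015);return s.x,np.abs(s.fun).mean()
  ret = ret.dtype.type(ret / rcount)
Traceback (most recent call last):
  File "h.py", line 13, in circ
    s=least_squares(f,p.mean(0),loss="soft_l1",f_scale=.0015);return s.x,np.abs(s.fun).mean()
ValueError: Initial guess is outside of provided bounds
```

Run:
```python
from h import *
from cell import *
import pickle
c=pickle.load(open("w5.pkl","rb"))
cv2.imwrite("pics/w5c.png",cv2.resize(c["img"][45:170,265:385,::-1],(600,600),interpolation=cv2.INTER_CUBIC))
```

```text
(no output)
```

View pics/w5c.png

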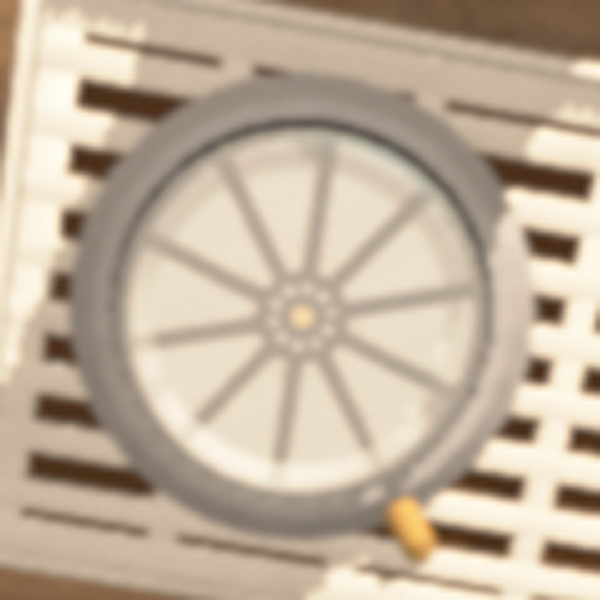

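The tumbler is centred: the hub is at (301,317) in the crop, the dark ring shows evenly all round, and the offset is about 1 mm. Next, move over it and start the press.

Emit:
arm_command([
  [-20,0,0],
  [-20,0,0],
  [-20,0,0],
  [-17.5,0,0],
  [0,0,0],
  [0,0,-30],
  [0,0,-30],
  [0,0,-20],
  [0,0,-10],
  [0,0,0],
  [0,0,0],
  [0,0,-1],
  [0,0,-1],
  [0,0,-1],
  [0,0,-1],
  [0,0,-1],
  [0,0,0],
  [0,0,0],
], spin=[0,0,0,0,0,0,0,0,0,0,0,0,0,0,0,0,0,0])

```text
time: 8.3
tool_pos: [0.4736, -0.0279, 0.3059]
tool_rot: [3.142, 0.001, 3.14]
contact_force: [0.4, -0.1, 2.8]
opening: 0.0004
grip_force: 1.1
```

Emit:
arm_command([
  [0,0,-1],
  [0,0,-1],
  [0,0,-1],
  [0,0,-1],
  [0,0,0],
  [0,0,0],
], spin=[0,0,0,0,0,0])

```text
time: 8.9
tool_pos: [0.4736, -0.0279, 0.3019]
tool_rot: [3.142, 0.0, 3.14]
contact_force: [0.3, 0.3, 4.8]
opening: 0.0004
grip_force: 2.3
```

Emit:
arm_command([
  [0,0,-1],
  [0,0,-1],
  [0,0,0],
  [0,0,0],
], spin=[0,0,0,0])

```text
time: 9.3
tool_pos: [0.4736, -0.0279, 0.2999]
tool_rot: [3.142, 0.0, 3.14]
contact_force: [0.1, -0.9, 6.3]
opening: 0.0004
grip_force: 2.9
```

Emit:
arm_command([
  [0,0,-0.5],
  [0,0,-0.5],
  [0,0,0],
  [0,0,0],
], spin=[0,0,0,0])

```text
time: 9.7
tool_pos: [0.4736, -0.0279, 0.299]
tool_rot: [-3.142, 0.001, 3.14]
contact_force: [-0.3, -0.1, 6.5]
opening: 0.0004
grip_force: 3.2
```

Emit:
arm_command([
  [0,0,-0.5],
  [0,0,0],
  [0,0,0],
], spin=[0,0,0])

```text
time: 10.0
tool_pos: [0.4737, -0.0279, 0.2988]
tool_rot: [-3.141, 0.001, 3.14]
contact_force: [0.7, 0.1, 8.7]
opening: 0.0005
grip_force: 4.6
```

Measured z stopped following the command and the force rose faster, which means the star is on its stop (8.7 N). I'll hold for over a second, then release smoothly.

Emit:
arm_command([
  [0,0,0],
  [0,0,0],
  [0,0,0],
  [0,0,0],
  [0,0,0],
  [0,0,0],
  [0,0,0],
  [0,0,0],
  [0,0,0],
  [0,0,0],
  [0,0,0],
  [0,0,0],
  [0,0,0],
  [0,0,0],
  [0,0,0],
], spin=[0,0,0,0,0,0,0,0,0,0,0,0,0,0,0])

```text
time: 11.5
tool_pos: [0.4737, -0.0279, 0.2988]
tool_rot: [-3.141, 0.001, 3.14]
contact_force: [-0.5, 0.5, 9.8]
opening: 0.0005
grip_force: 4.6
```

Emit:
arm_command([
  [0,0,1.5],
  [0,0,1.5],
  [0,0,1.5],
  [0,0,1.5],
  [0,0,1.5],
  [0,0,1.5],
  [0,0,3],
  [0,0,10],
  [0,0,30],
  [0,0,40],
  [20,0,9],
  [20,0,0],
  [20,0,0],
  [17,0,0],
  [0,0,0],
  [0,0,0],
], spin=[0,0,0,0,0,0,0,0,0,0,0,0,0,0,0,0])

```text
time: 13.1
tool_pos: [0.5501, -0.0278, 0.3992]
tool_rot: [3.141, -0.001, 3.14]
contact_force: [0.2, 0.7, 0.0]
opening: 0.0004
grip_force: 0.0
```

Run:
```python
from h import *
from cell import *
c=read_camera("wrist");meas(c);s=observe();print(s["time"],s["tool_pos"],s["contact_force"])
cv2.imwrite("pics/w6c.png",cv2.resize(c["img"][45:170,265:385,::-1],(600,600),interpolation=cv2.INTER_CUBIC))
```

```text
tumbler n 4681 z 0.1279 c R30 (array([ 0.47354664, -0.02789819]), np.float64(0.0003389808351326619)) enc ((0.47342649102211, -0.02800995483994484), 0.030032550916075706)
 ray [ 0.4735 -0.0278  0.129 ] [0.0583 0.058  0.    ]
13.15 [ 0.54986671 -0.02783682  0.39922654] [-0.61465663  0.05543527  0.80926395]
```

View pics/w6c.png

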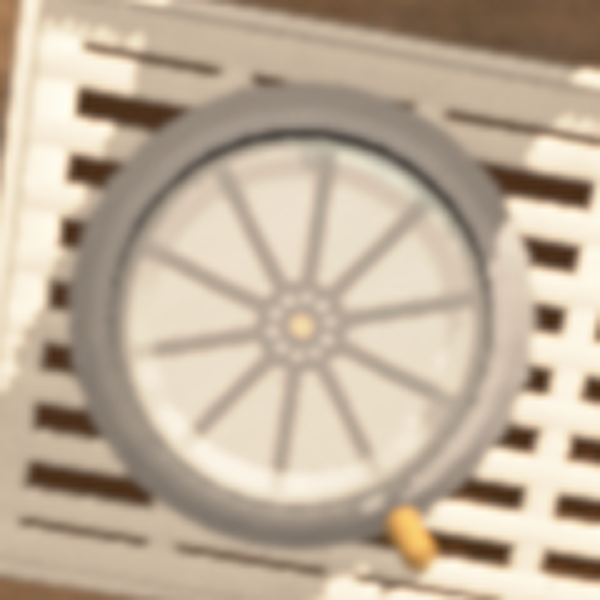

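The tumbler is still centred (hub at (301,326) in the crop), its top is back at the starting height, so the star is up, and the arm is clear.

```bash
python3 -c "
from cell import *
print(hand_in())"
```

```text
the job is handed in; nothing more can be done
None
```

I centred the tumbler on the star (about 1 mm off by the camera), held the star at its stop for over a second, let it spring back up with the tumbler standing on it, and handed the job in at about 13 s; the hand-in returned no verdict.

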